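# Hang the blue tumbler on the cup peg to drain

### The job

Hang the blue tumbler mouth-down on the leaning green cup peg so that it can drain, lowering it right down over the peg until it seats before you let go. Leave it hanging there by itself, do not use the thin bottle prong, and leave the amber tumbler standing where it is.

Things in the scene. Friction and masses are not known exactly. Their poses are not given: they have to be found in the camera images.
- blue_tumbler_center (a point): Blue straight-sided plastic tumbler, mouth-down on the counter at the start: 64 mm across, 90 mm high, wall 3 mm (58 mm inside), closed end 5 mm thick, so 85 mm deep inside; about 0.14 kg, stiff. The point is its centre, on the axis, 45 mm above the counter at the start; z runs along the axis from mouth to closed end (up). Other cups stand at least 45 mm clear of it.
- cup_peg_tip (a point): Tip of the green cup peg, leaning 20 deg from vertical on a fixed round steel foot 110 mm across, 10 mm high. Peg 108 mm long, 40 mm thick at the foot, 28 mm near the tip. z points along the peg away from the foot (up, leaning to the robot's side); y is level. Seated, the tumbler's closed end rests inside on the tip, its centre 40 mm below the tip along the peg; let go, it leans a few deg.
- amber_tumbler_center (a point): Amber tumbler of the same shape and size as the blue one, also mouth-down on the counter: to be left alone. The point is its centre, half-way up (45 mm above the counter).
- bottle_prong_tip (a point): White ball tip of a thin steel bottle prong (12 mm thick, 170 mm long, ball 16 mm) leaning 20 degrees on a second fixed round steel foot of the same size: not for the tumbler; an obstacle to keep clear of. z points along the prong outwards from its foot.
There are look-alikes about, which are no part of the job. Several things look just like the part that bears blue_tumbler_center: the one meant starts farthest from the robot's base.

How it is judged:
On the way:
1. the blue tumbler, still held, has been lowered over the cup peg to within about 25 mm of its seat (z of blue_tumbler_center in the frame of cup_peg_tip between -0.06 and -0.015 m and x of blue_tumbler_center in the frame of cup_peg_tip between -0.025 and 0.025 m and y of blue_tumbler_center in the frame of cup_peg_tip between -0.025 and 0.025 m and angle between the z axis of blue_tumbler_center and the z axis of cup_peg_tip, either way round below 0.4 rad and contact force between blue_tumbler and the fingers above 0.5 N), for 0.1 s.
At the end, for the whole second after the job is handed in: The blue tumbler hangs by itself, mouth-down and at rest, on the green cup peg: its centre 28 to 52 mm below the peg's tip along the peg and within 20 mm of the peg's axis each way, its axis within 19 degrees of the peg's; the amber tumbler is within 30 mm of where it stood (z of blue_tumbler_center in the frame of cup_peg_tip between -0.052 and -0.028 m and x of blue_tumbler_center in the frame of cup_peg_tip between -0.02 and 0.02 m and y of blue_tumbler_center in the frame of cup_peg_tip between -0.02 and 0.02 m and angle between the z axis of blue_tumbler_center and the z axis of cup_peg_tip, either way round below 0.33 rad and linear speed of blue_tumbler below 0.03 m/s and distance of amber_tumbler_center from where it was at the start of the episode below 0.03 m); the robot touches nothing.
It fails at once if the amber tumbler is moved more than 30 mm or knocked over (distance of amber_tumbler_center from where it was at the start of the episode above 0.03 m or angle between amber_tumbler_center's own z axis and vertical above 0.5 rad).
It also fails if it takes over 35 s, if anything falls off the work surface, if the arm or the gripper's body presses on something with over 40 N, if the wrist force passes 120 N, or if a joint passes its speed limit or range.

### The arm

A 6-joint arm with a two-finger parallel gripper is mounted at the origin on the work surface. World frame = base frame: x ahead of the robot, y to its left, z up, the work surface at z = 0. Lengths are in m, angles in rad, forces in N, time in s.
With the tool pointing down it reaches from about 0.375 to 0.75 m from the base axis. Payload 9 kg.
Tool frame: the origin (TCP) lies at the very end of the fingers, on their centre line; the grasp point (between the pads) lies 19 mm behind it; z points along the fingers, y is the line along which they close (so a half turn about z gives the same grasp; the last joint's range is limited). The gripper opens to 85 mm and grips with 20 to 120 N. Pads are 22 mm wide; open, the fingers measure 114 mm over their backs; the gripper's body (76 mm by 85 mm) begins 54 mm behind the grasp point. The pads swing forward as they close: fully open they stand 13 mm farther back than shut.
Start: joints at [-1.354, 0.104, 0.097, 1.564, 0, 1.353], TCP at [0.253, -0.544, 0.231] pointing down, gripper open.
Joint ranges: [-2.99, 2.99], [-0.84, 1.86], [-1.1, 1.16], [-1.84, 2.11], [-1.51, 1.56], [-3.14, 3.14]. Speed limits (rad/s): [2.22, 2.22, 2.57, 3.14, 3.14, 3.14].

### API

Orientations are given as a unit quaternion [x, y, z, w].
In Python, from bench import get_state, read_camera, camera_params, finish_job gives the robot as it stands. The module is installed in compiled form; this text tells all that it offers.
- The arm moves only by the tool apply_moves, never from a script. Its argument "deltas" is a list of rows, each a list of 7 numbers: the shift along the tool's x, y, z in units of 30 cm (1.0 is 30 cm), then the turn, a rotation vector about the tool's x, y, z in units of 120 degrees (1.0 is 120 degrees), then the opening, from 0 (shut) to 1 (fully open). In form: [[x, y, z, wx, wy, wz, jaw], ...]. A call has 1 to 8 rows; each row is the pose to reach, as a shift and turn from the pose commanded when the call began, along the tool's axes at that moment; what a row does not reach only later rows make up. A row lasts 1/10 s, in which the tool goes at most 50 mm and 8.59 degrees, less where a joint would pass 70% of its speed; a pose out of reach is approached as far as the arm can. A call with a number of a shift or a turn outside -1 to 1 is refused whole. A call with a gripper value outside its range is refused whole. The fingers move at their own pace and stop on an object; "force" is the grip in N (left out, the last holds). Time passes only in rows, so rows that repeat a pose let the fingers close. It gives the time, the measured TCP pose, the force, the opening and the grip force at its end, in the units of the state.
- get_state(): the state, without advancing time (a new reading comes with each control period).
- read_camera(name): name is "scene" or "top" or "wrist"; returns the picture (480x640x3 uint8, red, green, blue); there is no depth.
- camera_params(name): a dict with "fovy" (degrees; the focal length in pixels is half the picture's height over the tangent of half this angle, whatever the lens; pixels are square), "cx", "cy" (the principal point, pixels), "R" (3x3) and "t" (3): a world point X has camera coordinates R X + t. Camera axes: x right, y down, z forward; pixel columns grow to the right and rows downward; lengths in m; the calibration is good to about 2 mm. A picture is of the moment at which its call begins: read the wrist's pose just before it. camera_params takes no time and is no camera call; for the wrist camera it gives the pose at the moment of the call.
- finish_job(): hands the job in; it is judged then, once.
The state is a dict: "time_s": time; "joints": joint angles; "dq": joint speeds; "joint_efforts": joint torques, N m; "tcp_pos": TCP position; "ee_rot": TCP orientation; "force": force on the tool from outside, world axes, zero at the start; "torque": the same for the moment, N m; "grip_width": opening from 0.0 (shut) to 1.0 (fully open); "grip_force": force on a finger pad.
Only numpy, scipy, OpenCV 4.12 (cv2) and the standard library are available. Lean on these libraries where they do the work, as an engineer would, in place of code of your own. Each camera call takes 0.05 s, during which the arm holds its last target. There are 200 camera calls.

## Working session

There is one attempt and no reset: what is moved stays moved. The work goes in short steps, Python scripts to look and compute and a tool call to move; the robot and the scene stay as the last step left them, time stands still between calls to the robot, and variables do not carry over. Pictures are saved under pics/ and viewed, at most 10 in all, crops included, and the job is handed in when it is done.

Besides the shell and the picture viewer there is one more tool, called after "Emit:" by a JSON object that holds its "api" and its "payload". apply_moves: Moves the arm, as the interface text tells. Its arguments: {"type":"object","properties":{"deltas":{"type":"array","items":{"type":"array","items":{"type":"number"}}},"force":{"type":"number"}},"required":["deltas"]}

```bash
mkdir -p pics; python3 - <<'E'
from bench import *
import cv2,numpy as np
for n in ["scene","top"]:
    im=read_camera(n); cv2.imwrite(f"pics/{n}0.png",im[...,::-1]); p=camera_params(n)
    print(n,p["fovy"],p["cx"],p["cy"],np.round(p["R"],4).tolist(),np.round(p["t"],4).tolist())
print(get_state())
E
```

```text
scene 44.54208026188243 321.8805831945855 235.0906665766234 [[-0.6364, 0.7714, 0.002], [0.4944, 0.4099, -0.7665], [-0.5921, -0.4868, -0.6422]] [0.3307, -0.1488, 1.7107]
top 42.512836549058626 321.8011896357517 243.10183744469475 [[0.0023, -1.0, 0.0006], [-0.9961, -0.0024, -0.0886], [0.0886, -0.0004, -0.9961]] [-0.0076, 0.4993, 1.5098]
{'time_s': 0.1, 'joints': array([-1.35367411e+00,  1.04642333e-01,  9.65465278e-02,  1.56391538e+00,
       -1.79729103e-05,  1.35308871e+00]), 'dq': array([ 0.00087519, -0.00285894,  0.00183897, -0.00056463, -0.00169122,
        0.00122067]), 'joint_efforts': array([ 7.17479124e-03, -5.58208501e+01,  5.04719996e+01,  1.30902810e-02,
       -2.27751875e-04,  3.13818953e-05]), 'tcp_pos': array([ 0.25268545, -0.5438587 ,  0.2305982 ]), 'ee_rot': array([ 9.76458148e-01,  2.15706087e-01, -8.80865964e-06, -6.07432732e-04]), 'force': array([-1.06121128,  0.71545206,  0.35107016]), 'torque': array([ 0.01803424, -0.01622416, -0.02006396]), 'grip_force': 0.0, 'grip_width': 0.9986030588441888}
```

View pics/scene0.png

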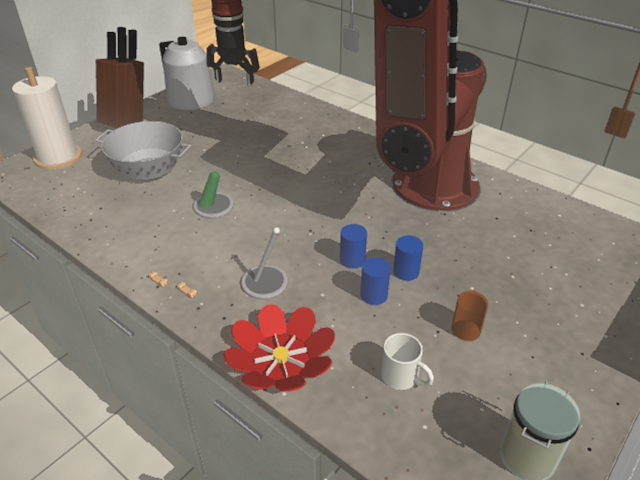

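View pics/top0.png

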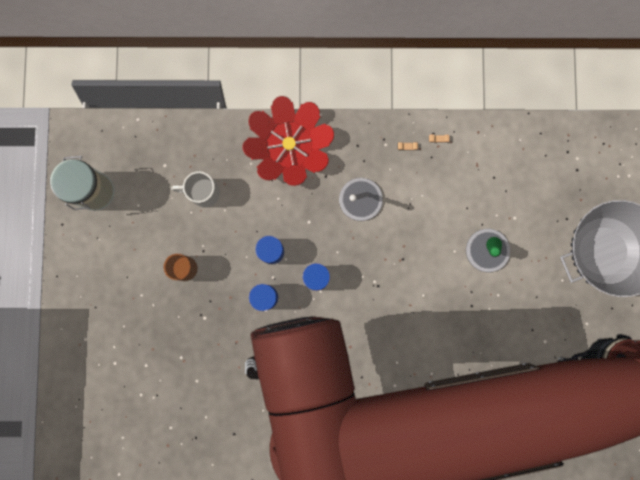

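The pictures show three blue look-alikes, at top pixels (270,250), (316,277) and (264,297). The amber tumbler is at (180,267), the green peg's foot at (488,250) with its tip near (495,245), and the prong's foot at (361,199). The blue at (270,250) looks farthest from the base, so I'll measure to check.

```bash
cat > h.py <<'E'
from bench import *
import cv2,numpy as np
from scipy.spatial.transform import Rotation as Ro
def ray(p,uv):
    f=240/np.tan(np.radians(p["fovy"]/2)); R=np.array(p["R"]);t=np.array(p["t"])
    d=R.T@np.array([(uv[0]-p["cx"])/f,(uv[1]-p["cy"])/f,1]); return -R.T@t,d/np.linalg.norm(d)
def onz(p,uv,z):
    c,d=ray(p,uv); return c+d*(z-c[2])/d[2]
def tri(rs):
    A=sum(np.eye(3)-np.outer(d,d) for c,d in rs); b=sum((np.eye(3)-np.outer(d,d))@c for c,d in rs)
    return np.linalg.solve(A,b)
def proj(p,X):
    f=240/np.tan(np.radians(p["fovy"]/2)); q=np.array(p["R"])@X+np.array(p["t"]); return np.array([f*q[0]/q[2]+p["cx"],f*q[1]/q[2]+p["cy"]])
def blobs(im,lo,hi,amin=30):
    m=cv2.inRange(cv2.cvtColor(im,cv2.COLOR_RGB2HSV),lo,hi)
    c,_=cv2.findContours(m,cv2.RETR_EXTERNAL,cv2.CHAIN_APPROX_NONE)
    return [k for k in c if cv2.contourArea(k)>amin],m
BL=((105,120,40),(130,255,255)); GR=((50,120,20),(85,255,255)); AM=((5,150,40),(15,255,255))
E
python3 - <<'E'
from h import *
T=cv2.imread("pics/top0.png")[...,::-1];S=cv2.imread("pics/scene0.png")[...,::-1]
pt,ps=camera_params("top"),camera_params("scene")
for nm,im in (("top",T),("scene",S)):
  for c,rng in (("b",BL),("g",GR),("a",AM)):
    for k in blobs(im,*rng)[0]:
        (x,y),r=cv2.minEnclosingCircle(k); b=cv2.boundingRect(k)
        print(nm,c,round(x,1),round(y,1),round(r,1),b, np.round(onz(pt,(x,y),.09),3) if nm=="top" else "")
print("feet(top) peg",onz(pt,(488,250.5),.01),"prong",onz(pt,(361,199.5),.01))
print("feet(scene) peg",onz(ps,(213,204),.01),"prong",onz(ps,(264,281),.01))
print("prong tip",tri([ray(pt,(352,198)),ray(ps,(277,231))]))
a=cv2.resize(T[200:310,430:540],None,fx=5,fy=5,interpolation=2);b=cv2.resize(S[160:225,185:250],(550,550),interpolation=2)
c=cv2.resize(T[220:330,235:345],None,fx=5,fy=5,interpolation=2)
cv2.imwrite("pics/crop1.png",cv2.resize(np.hstack([a,b,c]),(798,266),interpolation=cv2.INTER_AREA)[...,::-1])
E
```

```text
top b 263.0 297.0 13.6 (250, 285, 27, 25) [0.366 0.132 0.09 ]
top b 316.0 276.5 13.2 (303, 264, 26, 26) [0.414 0.007 0.09 ]
top b 269.4 249.4 13.6 (256, 236, 27, 27) [0.478 0.118 0.09 ]
top g 494.0 246.5 9.0 (487, 238, 14, 18) [ 0.486 -0.415  0.09 ]
top a 181.3 267.2 11.3 (172, 256, 19, 23) [0.435 0.326 0.09 ]
scene b 407.9 257.5 22.0 (397, 236, 26, 44) 
scene b 363.5 264.0 42.3 (341, 224, 49, 80) 
scene a 472.5 332.5 10.7 (464, 323, 18, 17) 
scene a 471.0 307.2 16.8 (457, 292, 31, 28) 
feet(top) peg [ 0.48283099 -0.42209849  0.01      ] prong [ 0.61090829 -0.10491262  0.01      ]
feet(scene) peg [ 0.48783989 -0.41597559  0.01      ] prong [ 0.61691037 -0.09730061  0.01      ]
prong tip [ 0.58937404 -0.07360562  0.15865048]
```

View pics/crop1.png

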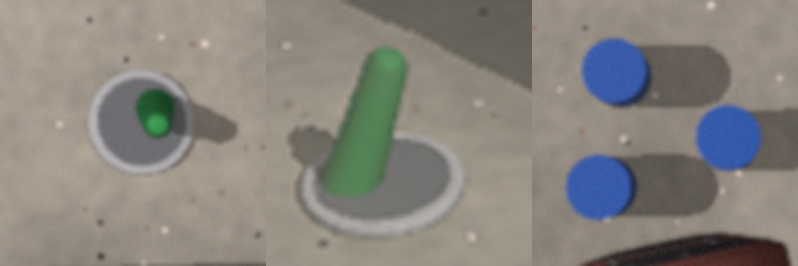

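The crop confirms three upright blue tumblers. The one chosen, at top (269,249), lies about 0.49 m from the base, and the others are at 0.39 and 0.41 m. The peg tip is at top (495,251) and scene (215,172), and its base at scene (207,204) sits off the foot's centre. Next I'll triangulate the peg.

```bash
cat >> h.py <<'E'
def delta(pos,R=None):
    s=get_state();Rc=Ro.from_quat(s["ee_rot"]);d=Rc.inv().apply(np.array(pos)-s["tcp_pos"])
    w=(Rc.inv()*R).as_rotvec() if R is not None else np.zeros(3)
    print("delta",np.round(d/.3,3),np.round(np.degrees(w)/120,3),"norm mm",np.linalg.norm(d)*1e3,"deg",np.degrees(np.linalg.norm(w)))
E
python3 - <<'E'
from h import *
pt,ps=camera_params("top"),camera_params("scene")
rs=[ray(pt,(494.9,251)),ray(ps,(214.8,172.8))]
tip=tri(rs);print("tip",tip,[np.linalg.norm(np.cross(d,tip-c)) for c,d in rs])
b=onz(ps,(207,204),.01);v=tip-b;print("base",b,"len",np.linalg.norm(v),"lean",np.degrees(np.arccos(v[2]/np.linalg.norm(v))),"az",np.degrees(np.arctan2(v[1],v[0])))
print("base->foot",onz(ps,(213,204),.01)-b)
S=cv2.imread("pics/scene0.png")[...,::-1]
for u,n in((269.4,"t"),):
    X=onz(pt,(269.4,249.4),.09);print(X,"scene px top/bottom",proj(ps,X),proj(ps,X-[0,0,.09]))
# refined calib check: blue top circle in scene
delta([.478,.118,.24]); 
E
```

```text
tip [ 0.47306393 -0.41043231  0.10827104] [np.float64(0.0015152293130357142), np.float64(0.0015152293130356578)]
base [ 0.49840923 -0.42871617  0.01      ] len 0.10312070671207182 lean 17.64159171617972 az 144.19366740642997
base->foot [-1.05693380e-02  1.27405777e-02 -1.11022302e-16]
[0.47799854 0.11778546 0.09      ] scene px top/bottom [374.36469044 264.9047483 ] [372.07298368 293.14981099]
delta [ 1.611 -1.685 -0.029] [0. 0. 0.] norm mm 699.2224088534239 deg 0.0
```

Emit:
{"api": "apply_moves", "payload": {"deltas": [[0.1,-0.1,0,0,0,0,1],[0.25,-0.25,0,0,0,0,1],[0.38,-0.38,-0.1,0,0,0,1],[0.5,-0.5,-0.1,0,0,0,1],[0.5,-0.5,-0.1,0,0,0,1]]}}

```text
time_s: 0.6
tcp_pos: [0.3265, -0.3421, 0.2623]
ee_rot: [0.976, 0.217, 0.0, 0.0]
force: [-0.2, 0.1, 0.2]
grip_width: 0.998
grip_force: 0.0
```

```bash
python3 - <<'E'
from h import *
p=camera_params("wrist");im=read_camera("wrist");cv2.imwrite("pics/w1.png",im[...,::-1])
s=get_state();print(s["time_s"],s["tcp_pos"],s["joints"])
for X in ([.473,-.41,.108],[.4984,-.4287,.01],[.478,.118,.09]): print(proj(p,np.array(X)))
for k in blobs(im,*GR,amin=100)[0]: print(cv2.boundingRect(k))
E
```

```text
0.65 [ 0.3273642  -0.34045432  0.26287482] [-1.08377780e+00 -2.76968758e-01 -2.06182189e-01  1.64081056e+00
  1.22637139e-03  1.61997142e+00]
[473.89118657  96.12637   ]
[462.67144435  88.97631761]
[-223.83230044 -281.61408106]
(449, 71, 42, 42)
```

View pics/w1.png

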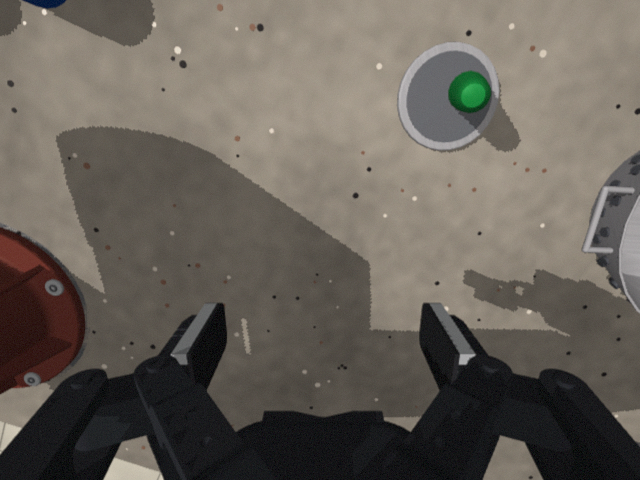

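The wrist view shows the peg tip at (474,96), just where I predicted it. The peg's thick base circle is centred near (469,91), and the foot near (450,96).

```bash
python3 - <<'E'
from h import *
p=camera_params("wrist");pt,ps=camera_params("top"),camera_params("scene")
tip=tri([ray(pt,(494.9,251)),ray(ps,(214.8,172.8)),ray(p,(474,96))]);print("tip",tip)
for uv in ((469,91),(470,92),(450,96.5)):
  b=onz(p,uv,.01);v=tip-b;print(b,np.linalg.norm(v),"lean",np.degrees(np.arccos(v[2]/np.linalg.norm(v))),"az",np.degrees(np.arctan2(v[1],v[0])))
delta([.478,.118,.26])
E
```

```text
tip [ 0.47362746 -0.40923602  0.10901685]
[ 0.50079132 -0.43416271  0.01      ] 0.10565770877333056 lean 20.42211065055787 az 137.45921019774698
[ 0.50040736 -0.43567872  0.01      ] 0.10592787997768875 lean 20.811047169134557 az 135.36300396856151
[ 0.48745498 -0.41855174  0.01      ] 0.10041075175097132 lean 9.558014316028649 az 146.03151129934975
delta [ 1.103 -1.171  0.01 ] [0. 0. 0.] norm mm 482.5761843511901 deg 0.0
```

Emit:
{"api": "apply_moves", "payload": {"deltas": [[0.15,-0.15,0,0,0,0,1],[0.3,-0.3,0,0,0,-0.05,1],[0.45,-0.45,0,0,0,-0.083,1],[0.6,-0.6,0,0,0,-0.083,1],[0.75,-0.75,0,0,0,-0.083,1],[0.88,-0.88,0,0,0,-0.083,1],[1.0,-1.0,0,0,0,-0.083,1],[1.0,-1.0,0,0,0,-0.083,1]]}}

```text
time_s: 1.45
tcp_pos: [0.4633, 0.0327, 0.2611]
ee_rot: [0.954, 0.3, 0.0, 0.0]
force: [0.3, -1.2, -0.3]
grip_width: 1.002
grip_force: 0.0
```

```bash
python3 - <<'E'
from h import *
p=camera_params("wrist");im=read_camera("wrist");cv2.imwrite("pics/w2.png",im[...,::-1])
s=get_state();print(s["time_s"],s["tcp_pos"],s["joints"])
print(proj(p,np.array([.478,.118,.09])))
for k in blobs(im,*BL,amin=100)[0]:
  b=cv2.boundingRect(k);print(b)
delta([.478,.118,.2])
E
```

```text
1.5 [0.46439373 0.03905443 0.26086045] [-0.19997307 -0.2970674  -0.22645933  1.64110793  0.00304876  2.32777675]
[253.07167258 149.7514387 ]
(282, 215, 63, 80)
(146, 189, 87, 77)
(216, 108, 78, 73)
delta [ 0.188 -0.189  0.204] [0. 0. 0.] norm mm 100.60580157572268 deg 0.0
```

Emit:
{"api": "apply_moves", "payload": {"deltas": [[0.1,-0.1,0.0,0,0,0,1],[0.17,-0.17,0.1,0,0,0,1],[0.17,-0.17,0.2,0,0,0,1],[0.17,-0.17,0.2,0,0,0,1]]}}

```text
time_s: 1.9
tcp_pos: [0.4735, 0.1024, 0.197]
ee_rot: [0.954, 0.3, -0.003, -0.001]
force: [-0.5, -0.2, 0.2]
grip_width: 0.998
grip_force: 0.0
```

```bash
python3 - <<'E'
from h import *
p=camera_params("wrist");im=read_camera("wrist");cv2.imwrite("pics/w3.png",im[...,::-1])
s=get_state();print(s["time_s"],s["tcp_pos"],s["joints"][5])
print(proj(p,np.array([.478,.118,.09])),proj(p,np.array([.478,.118,.0])))
for k in blobs(im,*BL,amin=100)[0]:
  print(cv2.boundingRect(k))
delta([.478,.118,.05])
E
```

```text
1.95 [0.47439958 0.1017564  0.19961209] 2.4734455967709765
[308.93289436 219.61801834] [312.71819676 196.10561468]
(333, 272, 74, 104)
(179, 244, 91, 100)
(265, 161, 83, 92)
delta [ 0.042 -0.036  0.499] [0. 0. 0.] norm mm 150.53436758609632 deg 0.0
```

View pics/w3.png

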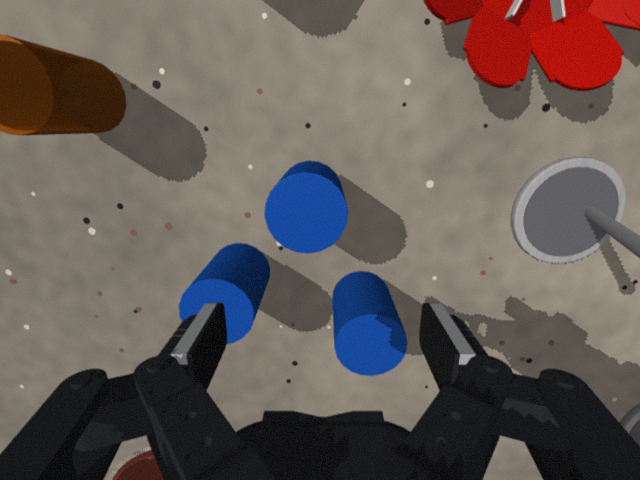

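The chosen tumbler's top disc is centred at (306,212), and the neighbours at (217,305) and (370,340) are clear of the fingers' line.

```bash
python3 - <<'E'
from h import *
p=camera_params("wrist");X=onz(p,(306,212),.09);print(X, onz(p,(217,303),.09),onz(p,(370,337),.09))
X=(X+[.478,.118,.09])/2;print(X)
delta([X[0],X[1],.12]);delta([X[0],X[1],.042])
E
```

```text
[0.48227848 0.12222881 0.09      ] [0.37484522 0.1395808  0.09      ] [0.42176828 0.01454655 0.09      ]
[0.48013924 0.12011441 0.09      ]
delta [ 0.052 -0.039  0.265] [0. 0. 0.] norm mm 81.90265779637272 deg 0.0
delta [ 0.052 -0.038  0.525] [0. 0. 0.] norm mm 158.78139636334961 deg 0.0
```

Emit:
{"api": "apply_moves", "payload": {"deltas": [[0.055,-0.04,0.0,0,0,0,1],[0.055,-0.04,0.14,0,0,0,1],[0.055,-0.04,0.28,0,0,0,1],[0.055,-0.04,0.42,0,0,0,1],[0.055,-0.04,0.525,0,0,0,1],[0.055,-0.04,0.525,0,0,0,1],[0.055,-0.04,0.525,0,0,0,0.5],[0.055,-0.04,0.525,0,0,0,0.5]], "force": 40}}

```text
time_s: 2.75
tcp_pos: [0.4845, 0.1207, 0.0473]
ee_rot: [0.954, 0.299, 0.002, 0.001]
force: [0.5, 0.1, -0.9]
grip_width: 0.751
grip_force: 44.3
```

Emit:
{"api": "apply_moves", "payload": {"deltas": [[0,0,0,0,0,0,0.5],[0,0,0,0,0,0,0.5],[0,0,0,0,0,0,0.5]]}}

```text
time_s: 3.05
tcp_pos: [0.4846, 0.1207, 0.0471]
ee_rot: [0.954, 0.3, 0.002, 0.001]
force: [-0.5, -1.1, 7.8]
grip_width: 0.748
grip_force: 45.1
```

Gripped: the opening is 64 mm, which is the tumbler's width. Now I'll lift it and work out the transfer.

Emit:
{"api": "apply_moves", "payload": {"deltas": [[0,0,-0.06,0,0,0,0.5],[0,0,-0.2,0,0,0,0.5],[0,0,-0.35,0,0,0,0.5],[0,0,-0.5,0,0,0,0.5],[0,0,-0.6,0,0,0,0.5],[0,0,-0.6,0,0,0,0.5]]}}

```text
time_s: 3.65
tcp_pos: [0.485, 0.1208, 0.2306]
ee_rot: [0.954, 0.3, 0.005, 0.002]
force: [0.9, -0.0, -1.4]
grip_width: 0.752
grip_force: 45.2
```

```bash
cat >> h.py <<'E'
TIP=np.array([.4735,-.409,.1105]); a=np.radians(138);L=np.radians(20)
PZ=np.array([np.sin(L)*np.cos(a),np.sin(L)*np.sin(a),np.cos(L)])
def goal_rot(yaw=0):
    # turn about the world axis that takes down to -PZ, after a yaw of the downward tool
    Rc=Ro.from_quat(np.array([.954,.3,0,0])/np.hypot(.954,.3))
    ax=np.cross([0,0,1],PZ);ax/=np.linalg.norm(ax)
    return Ro.from_rotvec(ax*L)*Ro.from_rotvec([0,0,yaw])*Rc
E
python3 - <<'E'
from h import *
s=get_state();print(s["time_s"],s["tcp_pos"],s["joints"],s["force"],s["grip_force"],PZ)
delta(TIP+.11*PZ,goal_rot())
E
```

```text
3.65 [0.48499706 0.12083475 0.23058348] [-1.79933080e-02 -2.15164065e-01 -2.12556617e-01  1.56358657e+00
 -1.93147908e-04  2.51503712e+00] [ 8.64121701e-01 -5.28557559e-04 -1.38120531e+00] 45.15158973634243 [-0.2541705   0.22885615  0.93969262]
delta [-1.07   1.305  0.055] [-0.159  0.034 -0.001] norm mm 506.4765761193778 deg 19.571514426744372
```

Emit:
{"api": "apply_moves", "payload": {"deltas": [[-0.06,0.07,0,0,0,0,0.5],[-0.16,0.2,0,0,0,0,0.5],[-0.27,0.33,0,0,0,0,0.5],[-0.38,0.46,0,0,0,0,0.5],[-0.49,0.59,0,0,0,0,0.5],[-0.59,0.72,0,0,0,0,0.5],[-0.67,0.82,0,0,0,0,0.5],[-0.67,0.82,0,0,0,0,0.5]]}}

```text
time_s: 4.45
tcp_pos: [0.4573, -0.2003, 0.2237]
ee_rot: [0.955, 0.297, -0.0, 0.001]
force: [-0.6, 1.2, -1.8]
grip_width: 0.751
grip_force: 45.2
```

Emit:
{"api": "apply_moves", "payload": {"deltas": [[-0.08,0.09,0,-0.03,0.006,0,0.5],[-0.16,0.19,0,-0.07,0.015,0,0.5],[-0.24,0.28,0,-0.11,0.024,0,0.5],[-0.31,0.37,0,-0.14,0.03,0,0.5],[-0.37,0.44,0.02,-0.159,0.034,0,0.5],[-0.4,0.485,0.03,-0.159,0.034,0,0.5],[-0.4,0.485,0.03,-0.159,0.034,0,0.5],[-0.4,0.485,0.03,-0.159,0.034,0,0.5]]}}

```text
time_s: 5.25
tcp_pos: [0.4428, -0.3831, 0.2149]
ee_rot: [0.94, 0.295, 0.083, 0.147]
force: [0.2, 0.8, -1.2]
grip_width: 0.75
grip_force: 45.3
```

```bash
python3 - <<'E'
from h import *
for n in ("wrist","scene","top"):
  im=read_camera(n);cv2.imwrite(f"pics/{n}4.png",im[...,::-1])
s=get_state();print(s["time_s"],s["tcp_pos"],s["joints"],s["force"],s["grip_width"])
w,S,T=[cv2.imread(f"pics/{n}4.png") for n in ("wrist","scene","top")]
delta(TIP+.09*PZ,goal_rot())
cv2.imwrite("pics/m4.png",np.hstack([cv2.resize(w,(400,300)),cv2.resize(S[90:240,130:330],(400,300))]))
E
```

```text
5.4 [ 0.44326136 -0.38292315  0.21518921] [-0.97538514 -0.39668696 -0.43400483  1.20073578  0.07465517  1.56903119] [ 0.96567161 -0.16932786 -1.765625  ] 0.7494261878462345
delta [0.005 0.005 0.073] [-0.003  0.004  0.001] norm mm 22.11187368027122 deg 0.5890967592434685
```

View pics/m4.png

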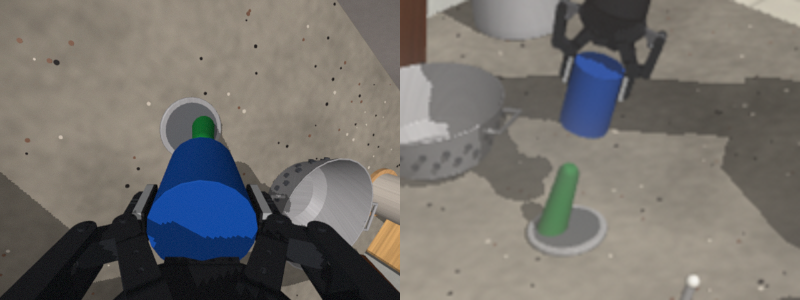

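The tumbler hangs at the upper scene crop, axis from (598,65) to (588,125), and the peg below it runs from (552,230) to (569,170). I'll check both axes against the model numerically.

```bash
python3 - <<'E'
from h import *
s=get_state();tz=Ro.from_quat(s["ee_rot"]).as_matrix()[:,2]
print("tool z",tz,-PZ)
for n in ("scene","top","wrist"):
  p=camera_params(n);im=cv2.imread(f"pics/{n}4.png")[...,::-1]
  c=s["tcp_pos"]+.002*tz;print(n,"model axis top/bottom",proj(p,c-.045*tz).round(1),proj(p,c+.045*tz).round(1),"peg tip/base",proj(p,TIP).round(1),proj(p,TIP-.108*PZ).round(1))
  for nm,r in (("b",BL),("g",GR)):
    for k in blobs(im,*r,amin=40)[0]:
      m=cv2.moments(k);vx,vy,_,_=cv2.fitLine(k,cv2.DIST_L2,0,.01,.01).ravel();print(nm,cv2.boundingRect(k),round(m["m10"]/m["m00"],1),round(m["m01"]/m["m00"],1),"minrect",[np.round(q,1).tolist() for q in cv2.minAreaRect(k)][:3])
E
```

```text
tool z [ 0.24443451 -0.22784355 -0.94251742] [ 0.2541705  -0.22885615 -0.93969262]
scene model axis top/bottom [229.5 122.1] [221.1 151.9] peg tip/base [214.4 172.3] [205.1 204. ]
b (397, 236, 26, 44) 409.7 256.2 minrect [[409.5, 257.5], [43.0, 25.0], 90.0]
b (341, 224, 26, 44) 355.2 243.6 minrect [[353.5, 245.5], [43.0, 25.0], 90.0]
b (213, 116, 29, 42) 225.9 136.3 minrect [[226.1, 137.1], [25.3, 41.4], 11.9]
top model axis top/bottom [496.7 265.3] [494.9 257.5] peg tip/base [494.  251.2] [492.4 243.3]
b (250, 285, 27, 25) 262.9 297.0 minrect [[263.0, 297.0], [24.0, 26.0], 90.0]
b (303, 264, 26, 26) 315.9 276.5 minrect [[315.5, 276.5], [25.0, 25.0], 90.0]
b (483, 245, 25, 20) 494.1 252.9 minrect [[493.3, 253.0], [13.9, 26.8], 67.2]
g (487, 238, 14, 9) 493.1 241.6 minrect [[493.1, 241.4], [7.5, 13.7], 79.7]
wrist model axis top/bottom [322.  367.1] [322.3 266.5] peg tip/base [325.2 231.6] [325.2 201.8]
b (234, 220, 179, 198) 322.7 329.2 minrect [[323.0, 318.5], [197.0, 178.0], 90.0]
g (308, 186, 35, 36) 325.0 204.0 minrect [[325.0, 203.5], [35.0, 34.0], 90.0]
```

Emit:
{"api": "apply_moves", "payload": {"deltas": [[0.01,0.005,0.06,0,0,0,0.5],[0.01,0.005,0.12,0,0,0,0.5],[0.01,0.005,0.18,0,0,0,0.5],[0.01,0.005,0.24,0,0,0,0.5],[0.01,0.005,0.3,0,0,0,0.5],[0.01,0.005,0.36,0,0,0,0.5],[0.01,0.005,0.4,0,0,0,0.5]]}}

```text
time_s: 6.1
tcp_pos: [0.4757, -0.4097, 0.1012]
ee_rot: [0.94, 0.296, 0.083, 0.147]
force: [-0.3, 0.3, -1.7]
grip_width: 0.751
grip_force: 45.3
```

```bash
python3 - <<'E'
from h import *
s=get_state();print(s["force"],s["torque"],np.dot(s["tcp_pos"]-TIP,PZ), s["grip_width"])
delta(TIP-.038*PZ,goal_rot())
p=camera_params("scene");im=read_camera("scene")
for k in blobs(im,*BL)[0]:print(cv2.minAreaRect(k))
print(proj(p,s["tcp_pos"]-.002*PZ))
E
```

```text
[-0.34709778  0.32882337 -1.66601308] [0.29425461 0.34537554 0.01729405] -0.009464909869767396 0.7505578729382103
delta [-0.001  0.005  0.095] [-0.004  0.004  0.001] norm mm 28.577215532596586 deg 0.6438786829589273
((409.5, 257.5), (43.0, 25.0), 90.0)
((353.5, 245.5), (43.0, 25.0), 90.0)
((216.5500030517578, 164.85000610351562), (21.81971549987793, 7.589465618133545), 18.434947967529297)
[213.82004875 176.03845679]
```

Emit:
{"api": "apply_moves", "payload": {"deltas": [[0,0.003,0.03,0,0,0,0.5],[0,0.003,0.05,0,0,0,0.5],[0,0.003,0.065,0,0,0,0.5],[0,0.003,0.075,0,0,0,0.5],[0,0.003,0.08,0,0,0,0.5],[0,0.003,0.08,0,0,0,0.5]]}}

```text
time_s: 6.75
tcp_pos: [0.4817, -0.4168, 0.0801]
ee_rot: [0.94, 0.295, 0.083, 0.148]
force: [-0.3, 0.3, -1.3]
grip_width: 0.749
grip_force: 45.3
```

Emit:
{"api": "apply_moves", "payload": {"deltas": [[0,0,0.006,0,0,0,0.5],[0,0,0.012,0,0,0,0.5],[0,0,0.012,0,0,0,0.5]]}}

```text
time_s: 7.05
tcp_pos: [0.4825, -0.4175, 0.0765]
ee_rot: [0.94, 0.295, 0.083, 0.147]
force: [0.5, -0.0, -1.8]
grip_width: 0.752
grip_force: 45.3
```

Emit:
{"api": "apply_moves", "payload": {"deltas": [[0,0,0.007,0,0,0,0.5],[0,0,0.007,0,0,0,0.5]]}}

```text
time_s: 7.25
tcp_pos: [0.4829, -0.4179, 0.0757]
ee_rot: [0.94, 0.295, 0.083, 0.147]
force: [-8.4, 8.8, 11.5]
grip_width: 0.752
grip_force: 46.6
```

Emit:
{"api": "apply_moves", "payload": {"deltas": [[0,0,0.007,0,0,0,0.5],[0,0,0.007,0,0,0,0.5]]}}

```text
time_s: 7.45
tcp_pos: [0.4833, -0.4182, 0.0753]
ee_rot: [0.94, 0.295, 0.083, 0.147]
force: [-20.2, 20.7, 28.2]
grip_width: 0.75
grip_force: 48.8
```

Emit:
{"api": "apply_moves", "payload": {"deltas": [[0,0,0.005,0,0,0,0.5],[0,0,0.005,0,0,0,0.5]]}}

```text
time_s: 7.65
tcp_pos: [0.4835, -0.4184, 0.0749]
ee_rot: [0.94, 0.295, 0.083, 0.147]
force: [-28.3, 27.8, 39.2]
grip_width: 0.751
grip_force: 52.4
```

Firm contact came at the expected seat depth, with the TCP about 38 mm below the tip. I'll ease the load, open, and look.

Emit:
{"api": "apply_moves", "payload": {"deltas": [[0,0,-0.008,0,0,0,0.5],[0,0,-0.014,0,0,0,0.5],[0,0,-0.014,0,0,0,0.5]]}}

```text
time_s: 7.95
tcp_pos: [0.4832, -0.4182, 0.0758]
ee_rot: [0.94, 0.295, 0.084, 0.148]
force: [0.3, 0.3, 1.3]
grip_width: 0.75
grip_force: 46.7
```

Emit:
{"api": "apply_moves", "payload": {"deltas": [[0,0,0,0,0,0,0.8],[0,0,0,0,0,0,0.9],[0,0,0,0,0,0,1],[0,0,0,0,0,0,1],[0,0,0,0,0,0,1]]}}

```text
time_s: 8.45
tcp_pos: [0.4829, -0.4179, 0.0752]
ee_rot: [0.94, 0.295, 0.083, 0.147]
force: [1.4, -1.0, -0.4]
grip_width: 1.0
grip_force: 0.0
```

```bash
python3 - <<'E'
from h import *
w=read_camera("wrist");S=read_camera("scene");print(get_state()["force"])
cv2.imwrite("pics/m5.png",np.hstack([cv2.resize(w,(400,300)),cv2.resize(S[120:270,130:330],(400,300))])[...,::-1])
E
```

```text
[0.5412875  0.35965473 0.58802498]
```

View pics/m5.png

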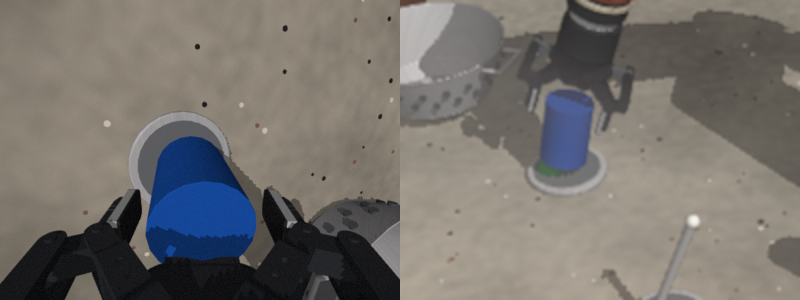

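The tumbler hangs on the peg with free gaps at both pads: wrist crop left pad (130,200), right pad (280,215). I'll retreat along the peg.

Emit:
{"api": "apply_moves", "payload": {"deltas": [[0,0,-0.04,0,0,0,1],[0,0,-0.1,0,0,0,1],[0,0,-0.18,0,0,0,1],[0,0,-0.28,0,0,0,1],[0,0,-0.4,0,0,0,1],[0,0,-0.45,0,0,0,1],[0,0,-0.45,0,0,0,1],[0,0,-0.45,0,0,0,1]]}}

```text
time_s: 9.35
tcp_pos: [0.4499, -0.3871, 0.2019]
ee_rot: [0.94, 0.295, 0.083, 0.147]
force: [0.5, -0.4, -1.3]
grip_width: 1.001
grip_force: 0.0
```

```bash
python3 - <<'E'
from h import *
w=read_camera("wrist");S=read_camera("scene");s=get_state();print(s["time_s"],s["tcp_pos"],s["force"])
p=camera_params("scene")
for k in blobs(S,*BL)[0]:print(cv2.minAreaRect(k))
c=TIP-.04*PZ;print("model",proj(p,c),proj(p,c+.045*PZ),proj(p,c-.045*PZ))
cv2.imwrite("pics/m6.png",np.hstack([cv2.resize(w,(400,300)),cv2.resize(S[120:270,130:330],(400,300))])[...,::-1])
E
```

```text
9.45 [ 0.44964134 -0.38662487  0.20049279] [-0.20399419 -0.37938286 -1.08816326]
((409.5, 257.5), (43.0, 25.0), 90.0)
((353.5, 245.5), (43.0, 25.0), 90.0)
model [210.86935752 184.30469134] [214.82374007 170.72519216] [207.04001844 197.45478653]
```

View pics/m6.png

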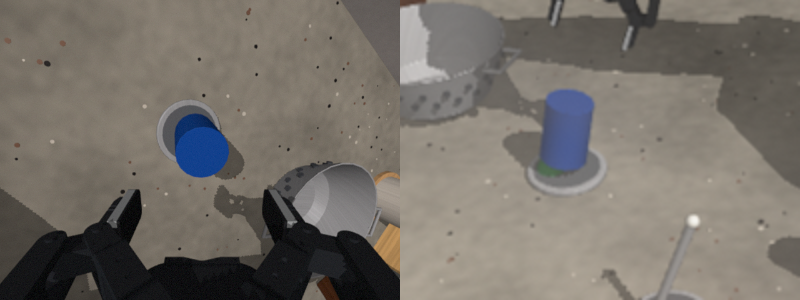

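The tumbler hangs alone on the peg, centred near scene (213,185) where the seat model gives (211,184). The gripper is clear.

```bash
python3 -c "
from bench import *
print(finish_job())"
```

```text
the job is handed in; nothing more can be done
None
```

The blue tumbler farthest from the base is hanging mouth-down on the green peg by itself, the gripper is clear, and the job is handed in at about 9.5 s; `finish_job` gave no verdict, and the amber tumbler and the prong were not approached.

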